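# Pump hand cleaner onto the scrub pad

## Task

Get the green scrub pad ready for washing up after the wheel change: bring it across the grey tile to the orange hand-cleaner dispenser and swing the dispenser's white spout round on its pump, so that the nozzle is over the middle of the pad while the pad lies flat on the tile, nubs up. Then press the pump head fully down to its stop and let it spring back up; do not pump while the nozzle is off the pad. Leave the dispenser standing where it is, and leave the spray bottle, wheel spanner and nut tray alone.

Things in the scene. Friction and masses are not known exactly. Their poses are not given: they have to be found in the camera images.
- tile: Grey ceramic floor tile, 300 x 300 x 8 mm, fixed flat on the blue crates. Origin: centre of its underside; x and y along its edges, z up. Its upper face is at z = 8 mm. Dispenser and spray bottle stand on it side by side, their axes about 55 mm in from its far (+x) edge and about 170 mm apart, either way round; the pad lies on its near half.
- dispenser: Orange round 1 litre plastic bottle of hand cleaner, 86 mm diameter, loose and full (about 1.1 kg), standing upright on the tile; straight sides up to 142 mm above its base, then tapering to a white ribbed collar (42 mm diameter, top 190 mm above the base). Origin: centre of its base; z up along its axis. The white pump with its spout rises out of the collar.
- pump (a joint): Travel in m of the pump head down along the bottle's axis: 0 = up, 0.020 = fully down at its stop. A spring pushes it up: about 5 N to start it, 11 N at the stop; it springs back by itself when let go.
- spout (a joint): Swivel angle in rad of pump head and spout about the bottle's vertical axis, counter-clockwise seen from above, 0 = the spout points along the dispenser's own x axis. It turns round past half a turn either way from the start (limits at 6.2 and -6.2), with light friction (about 0.03 N m), and stays where it is left. It starts pointing out over the tile's far edge.
- pump_top (a point): Centre of the flat round top (38 mm diameter) of the white pump head, on the bottle's axis; 245 mm above the bottle's base with the pump up. The head below the top is 23 mm high.
- nozzle (a point): Outlet at the lower end of the white spout, 85 mm out from the bottle's axis and 40 mm below pump_top. The spout is a 12 mm thick round tube that runs level out from the head, its centre line 11 mm below pump_top, and bends down over its last 8 mm.
- pad: Green hard-silicone scrub pad, 96 mm long (its x), 62 mm wide (its y), 20 mm high, about 90 g, loose, lying flat on the tile with its nubs up. Origin: centre of its underside, z up.
- spray_bottle: Empty clear plastic spray bottle with red and black trigger head, 68 mm diameter, about 200 mm high, light (75 g) and loose, standing on the tile. Origin: centre of its base; its trigger head points along its -x and reaches 49 mm from the axis. Leave alone.
- spanner: Chrome L-shaped wheel spanner, bar 22 mm thick and 350 mm long along its x, a 105 mm arm with socket to its -y at the +x end, lying loose on the crates beside the tile. Origin: under the middle of the long bar. Leave alone.
- nut_tray: Open steel tray, 150 x 100 x 22 mm, with five chrome wheel nuts, loose on the crates on the other side of the tile. Origin: centre of its underside. Leave alone.
Mind the look-alikes: they are no part of the job. Of the things like the dispenser, leave any that is turquoise; of the rest the larger one is meant.

How it is judged:
By the outcome, as a careful person would: the job done as asked, in the order asked, and still so for the second after the job is handed in, with the robot touching nothing.
It also fails if it takes over 58 s, if anything falls off the work surface, if the arm or the gripper's body presses on something with over 40 N, if the wrist force passes 120 N, or if a joint passes its speed limit or range.

## Robot

A 7-joint arm with a two-finger parallel gripper is mounted at the origin on the work surface. World frame = base frame: x ahead of the robot, y to its left, z up, the work surface at z = 0. Lengths are in m, angles in rad, forces in N, time in s.
With the tool pointing down it reaches from about 0.425 to 0.875 m from the base axis. Payload 8.4 kg.
Tool frame: the origin (TCP) lies midway between the tips of the shut fingers; the grasp point (between the pads) lies 19 mm behind it (r.pinch_z is the distance from the TCP to the grasp point, in m); z points along the fingers, y is the line along which they close (so a half turn about z gives the same grasp; the last joint's range is limited). The gripper opens to 87 mm and grips with 3 to 60 N. Pads are 19 mm wide; open, the fingers measure 117 mm over their backs; the gripper's body (75 mm by 190 mm) begins 51 mm behind the grasp point.
Start: joints at [-1.34, 0.333, 0.04, 1.465, -0.013, 1.343, -0.059], TCP at [0.211, 0.615, 0.223] pointing down, gripper open.
Joint ranges: [-2.58, 2.58], [-0.38, 2.09], [-1.3, 1.39], [0.25, 2.4], [-1.5, 4.64], [0.08, 2.09], [-2.65, 2.65]. Speed limits (rad/s): [2.22, 2.22, 2.79, 2.79, 3.14, 3.14, 3.14].

## Interface

Orientations are given as a unit quaternion [w, x, y, z].
In Python, from bench import r, solver, snapshot, camera_params gives the robot as it stands. Calls block until the motion is done:
- r.move_pose(position, orientation): joint-space move of the TCP to a pose.
- r.line_to(position, orientation=None, feed=0.15): straight line of the TCP; orientation=None keeps the orientation; feed is the mean speed in m/s.
- r.move_joints(angles): joint-space move.
- r.let_go() and r.grasp(effort=None): open the fingers fully, or close them until they stop; effort is the grip in N (None keeps the last).
- r.pause(seconds).
- solver.ik(position, orientation): joint angles nearest the present ones, or None.
- snapshot(name): name is "side" or "top" or "wrist"; returns the picture (420x560x3 uint8, blue, green, red); there is no depth.
- camera_params(name): a dict with "vertical_fov" (degrees; the focal length in pixels is half the picture's height over the tangent of half this angle, whatever the lens; pixels are square), "cx", "cy" (the principal point, pixels), "rvec" (rotation vector, rad) and "tvec" (3), from world to camera coordinates, as OpenCV has them. Camera axes: x right, y down, z forward; pixel columns grow to the right and rows downward; lengths in m; the calibration is good to about 2 mm. A picture is of the moment at which its call begins: read the wrist's pose just before it. camera_params takes no time and is no camera call; for the wrist camera it gives the pose at the moment of the call.
A pose or a line that the arm cannot do raises r.Unreachable and nothing moves.
- r.job_done(): hands the job in; it is judged then, once.
Readings, each from a call of its own:
- r.current_clock(): time.
- r.current_joint_pos(): joint angles.
- r.current_joint_velocities(): joint speeds.
- r.current_joint_efforts(): joint torques, N m.
- r.current_ee_pos(): TCP position.
- r.current_ee_rot(): TCP orientation.
- r.current_contact_force(): force on the tool from outside, world axes, zero at the start.
- r.current_torque(): the same for the moment, N m.
- r.current_width(): opening from 0.0 (shut) to 1.0 (fully open).
- r.current_gripper_force(): force on a finger pad.
Only numpy, scipy, OpenCV 4.12 (cv2) and the standard library are available. Lean on these libraries where they do the work, as an engineer would, in place of code of your own. Each camera call takes 0.05 s, during which the arm holds its last target. There are 200 camera calls.

## Working session

There is one attempt and no reset: what is moved stays moved. The work goes in short steps, each a Python script; the robot and the scene stay as the last script left them, time stands still between calls to the robot, and variables do not carry over. Pictures are saved under pics/ and viewed, at most 10 in all, crops included, and the job is handed in when it is done.

```bash
mkdir -p pics; ls; python3 - <<'E'
from bench import r, solver, snapshot, camera_params
import cv2,numpy as np
for n in("side","top"):
    im=snapshot(n); cv2.imwrite(f"pics/{n}0.png",im); print(n,camera_params(n))
cv2.imwrite("pics/both0.png",np.vstack([cv2.imread("pics/side0.png"),cv2.imread("pics/top0.png")])) if 0 else None
print(r.current_clock(),r.current_ee_rot(),r.pinch_z)
E
```

```text
pics
side {'vertical_fov': 55.328417384333015, 'cx': 267.6143272397967, 'cy': 203.19724672494397, 'rvec': array([ 2.32297671, -0.13090476,  0.03576052]), 'tvec': array([-0.59894438,  0.18335389,  0.95468141])}
top {'vertical_fov': 43.89742639935959, 'cx': 278.73288053093466, 'cy': 222.64499626237543, 'rvec': array([ 2.18563787, -2.18051056,  0.07593007]), 'tvec': array([0.01771818, 0.63425245, 1.63467426])}
0.1 [-8.89194187e-05  1.64184306e-01  9.86429411e-01 -7.22921712e-04] 0.0187
```

View pics/side0.png

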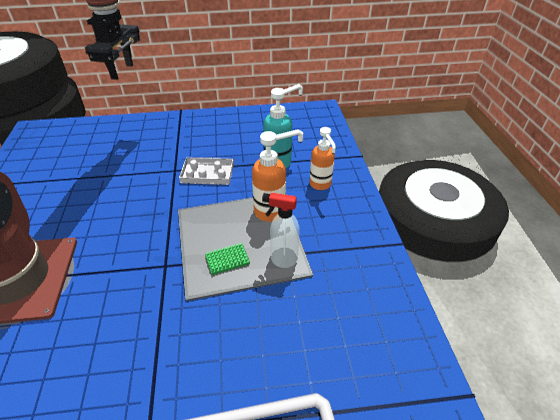

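View pics/top0.png

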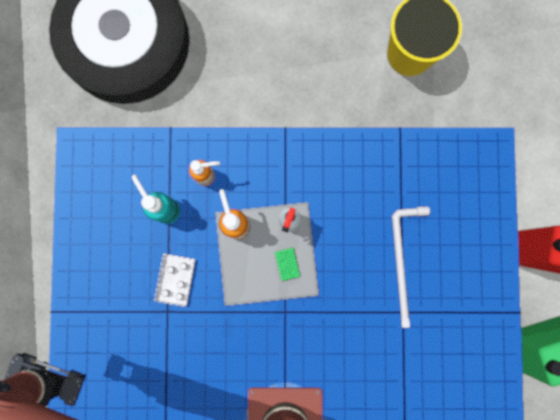

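Side view: the candidates are the large orange dispenser on the tile (268,185), a small orange one off the tile (321,165) and a turquoise one (278,140). In the top view they are at (233,222), (201,172) and (155,205). The large orange one on the tile is the one meant, because it is larger than the other orange one and isn't turquoise. The pad is at (228,260) in the side view and (288,264) in the top view. I'll confirm with one crop and measure.

```bash
cat > h.py <<'E'
import numpy as np, cv2
from bench import r, solver, snapshot, camera_params
def cam(n):
    p=camera_params(n); f=210/np.tan(np.radians(p['vertical_fov'])/2)
    R=cv2.Rodrigues(p['rvec'])[0]; t=np.array(p['tvec']).ravel()
    return np.array([[f,0,p['cx']],[0,f,p['cy']],[0,0,1]]),R,t
def plane(n,uv,z,C=None):
    K,R,t=C or cam(n); c=-R.T@t; d=R.T@np.linalg.inv(K)@[uv[0],uv[1],1]
    return c+d*(z-c[2])/d[2]
def proj(n,P,C=None):
    K,R,t=C or cam(n); return cv2.projectPoints(np.array(P,float).reshape(-1,3),cv2.Rodrigues(R)[0],t,K,None)[0].reshape(-1,2)
def tri(a,ua,b,ub):
    M=[cam(n)[0]@np.c_[cam(n)[1],cam(n)[2]] for n in(a,b)]
    X=cv2.triangulatePoints(M[0],M[1],np.array(ua,float),np.array(ub,float)).ravel(); return X[:3]/X[3]
def hsv(im): return cv2.cvtColor(im,cv2.COLOR_BGR2HSV)
def blob(mask):
    cs=cv2.findContours(mask.astype(np.uint8),0,cv2.CHAIN_APPROX_NONE)[0]; return max(cs,key=cv2.contourArea)
E
python3 - <<'E'
from h import *
for n in("side","top"):
    im=cv2.imread(f"pics/{n}0.png"); H=hsv(im)
    g=blob(cv2.inRange(H,(50,120,60),(75,255,255))[:,:480]); rc=cv2.minAreaRect(g)
    print(n,"pad",rc,[plane(n,p,.022).round(3) for p in cv2.boxPoints(rc)],plane(n,rc[0],.022).round(3))
    t=blob(cv2.inRange(H,(0,0,90),(179,60,190))[150:310,170:330]); h=cv2.convexHull(t)+[170,150]
    rc=cv2.boxPoints(cv2.minAreaRect(h)); q=cv2.approxPolyDP(h,6,True)[:,0]
    print("tile",[(tuple(map(int,p)),plane(n,p,.008).round(3)) for p in q])
a=cv2.resize(cv2.imread("pics/side0.png")[80:300,180:345],None,fx=2.4,fy=2.4,interpolation=2)
b=cv2.resize(cv2.imread("pics/top0.png")[145:315,125:330],None,fx=1.9,fy=1.9,interpolation=2)
b=cv2.copyMakeBorder(b,0,a.shape[0]-b.shape[0],0,0,0)
c=np.hstack([a,b]);print(c.shape);cv2.imwrite("pics/crop.png",c)
E
```

```text
side pad ((226.98248291015625, 258.2404479980469), (22.573305130004883, 40.12405014038086), 73.61045837402344) [array([0.449, 0.012, 0.022]), array([0.545, 0.037, 0.022]), array([ 0.556, -0.033,  0.022]), array([ 0.464, -0.055,  0.022])] [ 0.503 -0.011  0.022]
tile [((290, 217), array([0.677, 0.123, 0.008])), ((311, 275), array([ 0.697, -0.073,  0.008])), ((186, 299), array([ 0.407, -0.105,  0.008])), ((178, 210), array([0.373, 0.187, 0.008])), ((252, 198), array([0.58 , 0.211, 0.008]))]
top pad ((287.1176452636719, 263.9705810546875), (29.10427474975586, 18.190170288085938), 75.96376037597656) [array([0.541, 0.032, 0.022]), array([ 0.555, -0.024,  0.022]), array([ 0.466, -0.047,  0.022]), array([0.452, 0.009, 0.022])] [ 0.503 -0.008  0.022]
tile [((306, 203), array([ 0.699, -0.068,  0.008])), ((317, 294), array([ 0.408, -0.103,  0.008])), ((226, 304), array([0.376, 0.186, 0.008])), ((216, 214), array([0.663, 0.221, 0.008]))]
(528, 786, 3)
```

View pics/crop.png

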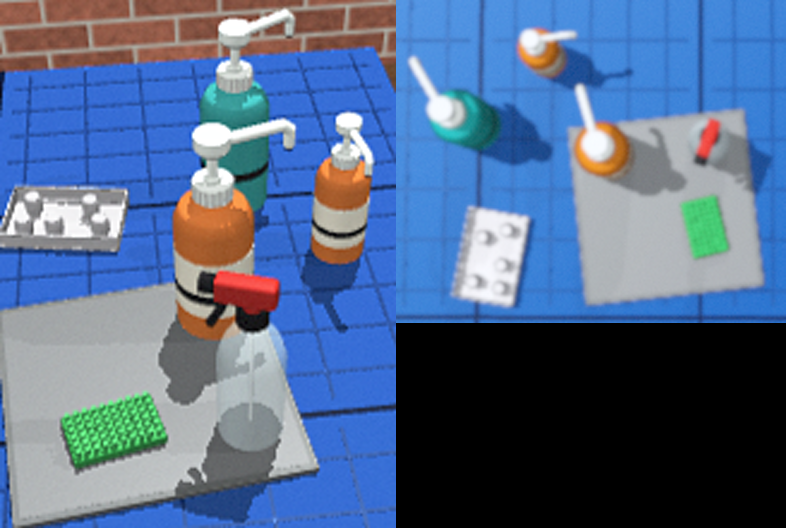

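The crop confirms it: the large orange dispenser with the cream label on the tile is the target. Its pump top is at about side (268,135) and top (231,222). The spout end is at about side (300,138) and top (222,191). Next I'll refine this by mask and triangulation.

```bash
python3 - <<'E'
from h import *
ims={n:cv2.imread(f"pics/{n}0.png") for n in("side","top")}
# white component around the pump, in each view
for n,(x0,y0,x1,y1) in dict(side=(255,125,306,180),top=(212,185,250,240)).items():
    H=hsv(ims[n]); w=cv2.inRange(H,(0,0,185),(179,60,255)); m=np.zeros_like(w); m[y0:y1,x0:x1]=w[y0:y1,x0:x1]
    k,l,s,c=cv2.connectedComponentsWithStats(m); i=1+np.argmax(s[1:,4]); print(n,s[i],c[i])
    if n=="top":
        d=cv2.distanceTransform((l==i).astype(np.uint8),2,5); v=np.unravel_index(d.argmax(),d.shape); print("disc",v[::-1],d.max())
        wts=d>d.max()-.8; ys,xs=np.nonzero(wts); ht=(xs.mean(),ys.mean())
        ys,xs=np.nonzero(l==i); o=np.argsort(ys)[:6]; print("tip",xs[o],ys[o])
    else:
        for y in range(y0,y0+26,2): xs=np.nonzero(l[y]==i)[0]; print(y,xs.min() if len(xs) else '',xs.max() if len(xs) else '')
pt=plane("top",ht,.253); print("top pump",ht,pt, "reproj side",proj("side",pt)); print("tri",tri("top",ht,"side",(268,134.5)), "nozzle tri",tri("top",(222.3,193),"side",(299,134.5)))
H=hsv(ims["top"]); o=cv2.inRange(H,(5,150,120),(18,255,255)); o[:190]=0; print("orange",cv2.minEnclosingCircle(blob(o)), plane("top",cv2.minEnclosingCircle(blob(o))[0],.15))
re=cv2.inRange(H,(0,150,120),(4,255,255))|cv2.inRange(H,(172,150,120),(179,255,255));re[:,:260]=0;re[:,320:]=0; rc=cv2.minAreaRect(blob(re)); print("red",rc,[plane("top",p,.2).round(3) for p in cv2.boxPoints(rc)])
E
```

```text
side [260 129  43  16 269] [276.34944238 135.24907063]
125  
127  
129 298 298
131 265 301
133 262 302
135 260 290
137 260 282
139 261 273
141 261 267
143 263 267
145  
147  
149  
top [219 189  21  41 343] [228.21865889 213.6851312 ]
disc (np.int64(231), np.int64(221)) 7.5906997
tip [221 222 220 221 222 223] [189 189 190 190 190 190]
top pump (np.float64(230.8), np.float64(221.0)) [0.62173695 0.14985453 0.253     ] reproj side [[267.42167621 136.65639739]]
tri [0.62195499 0.14923565 0.25918275] nozzle tri [0.70115466 0.17598028 0.23498151]
orange ((233.3625946044922, 223.2862548828125), 13.869162559509277) [0.62280282 0.15208133 0.15      ]
red ((289.3500061035156, 217.95001220703125), (6.957010269165039, 19.28989028930664), 18.43494987487793) [array([0.612, 0.007, 0.2  ]), array([ 0.664, -0.011,  0.2  ]), array([ 0.658, -0.03 ,  0.2  ]), array([ 0.606, -0.012,  0.2  ])]
```

```bash
cat >> h.py <<'E'
from scipy.spatial.transform import Rotation as Ro
D=np.array([.622,.151]); TH=np.radians(-165)
def down(psi):  # tool down, closing line (tool y) at world angle psi
    y=np.array([np.cos(psi),np.sin(psi),0]); z=np.array([0,0,-1.]); x=np.cross(y,z)
    q=Ro.from_matrix(np.c_[x,y,z]).as_quat(); return np.r_[q[3],q[:3]]
def rad(rho,z,th=TH): return [D[0]+rho*np.cos(th),D[1]+rho*np.sin(th),z]
E
python3 - <<'E'
from h import *
for nm,p,a in(("pick",[.503,-.009,.0105],.25+np.pi/2),("place",rad(155,0),0),):
    pass
for nm,p,angs in(("pick",[.503,-.009,.0105],[104.3,-75.7]),("place",rad(.155,.012),[-165,15]),("push",rad(.206,.014),[105,-75]),("push2",rad(.126,.014),[105,-75]),("press",[*D,.23],[105,-75,15]),("far",rad(.06,.225,0.3),[105,-75,15])):
    for a in angs:
        q=solver.ik(p,down(np.radians(a))); print(nm,a,None if q is None else np.round(q,2))
E
```

```text
pick 104.3 [-0.67  0.31  0.68  2.06 -0.26  0.85  1.99]
pick -75.7 [-0.82  0.36  0.87  2.07 -0.37  0.87 -1.06]
place -165 [-1.34  0.51  1.23  2.12 -0.61  0.94 -2.64]
place 15 [-0.82  0.25  0.55  2.1  -0.18  0.83  0.1 ]
push 105 [-0.79  0.14  0.49  2.21 -0.09  0.81  1.59]
push -75 [-0.94  0.14  0.66  2.22 -0.12  0.81 -1.52]
push2 105 [-0.7   0.29  0.43  2.03 -0.16  0.85  1.66]
push2 -75 [-0.9   0.33  0.67  2.04 -0.27  0.86 -1.39]
press 105 [-0.65  0.32  0.44  1.5  -0.14  1.35  1.63]
press -75 [-0.82  0.36  0.67  1.51 -0.22  1.36 -1.44]
press 15 [-0.78  0.35  0.62  1.51 -0.2   1.35  0.11]
far 105 [-0.58  0.45  0.4   1.34 -0.17  1.39  1.65]
far -75 [-0.76  0.5   0.67  1.35 -0.3   1.4  -1.41]
far 15 [-0.73  0.49  0.62  1.34 -0.28  1.4   0.15]
```

```bash
python3 - <<'E'
from h import *
A=down(np.radians(-75.7)); B=down(np.radians(15))
r.line_to([.211,.615,.33],feed=.3)
r.move_pose([.503,-.009,.33],A); print(r.current_clock())
r.line_to([.503,-.009,.0105],feed=.25); r.grasp(15); print(r.current_width(),r.current_gripper_force(),r.current_contact_force(),r.current_clock())
r.line_to([.503,-.009,.06],feed=.15)
r.move_pose(rad(.155,.06),B); r.line_to(rad(.155,.0125),feed=.08); print(r.current_width(),r.current_contact_force(),r.current_clock())
r.let_go(); r.line_to(rad(.155,.10),feed=.2)
print(r.current_clock())
cv2.imwrite("pics/side1.png",snapshot("side"))
cv2.imwrite("pics/top1.png",snapshot("top"))
for n in("side","top"):
    g=blob(cv2.inRange(hsv(cv2.imread(f"pics/{n}1.png")),(50,120,60),(75,255,255))[:,:480]); rc=cv2.minAreaRect(g)
    print(n,rc,plane(n,rc[0],.022),rad(.155,0),[plane(n,p,.022).round(3) for p in cv2.boxPoints(rc)])
E
```

```text
3.0583
0.7131120871439461 14.998419284820557 [-1.51166151  0.90048129  4.89133463] 5.05
0.7064166408637738 [ 0.43544812 -0.24432689 -0.21972782] 7.4
8.7417
side ((214.11676025390625, 224.32113647460938), (30.244260787963867, 23.92201042175293), 70.01689147949219) [0.47325836 0.10654844 0.022     ] [np.float64(0.4722814969251944), np.float64(0.11088304800910924), 0] [array([0.43 , 0.15 , 0.022]), array([0.49 , 0.174, 0.022]), array([0.515, 0.066, 0.022]), array([0.458, 0.045, 0.022])]
top ((261.4056701660156, 270.1697998046875), (18.406312942504883, 5.082340240478516), 74.05460357666016) [0.48347238 0.07363707 0.022     ] [np.float64(0.4722814969251944), np.float64(0.11088304800910924), 0] [array([0.509, 0.09 , 0.022]), array([0.514, 0.074, 0.022]), array([0.458, 0.058, 0.022]), array([0.453, 0.073, 0.022])]
```

View pics/side1.png

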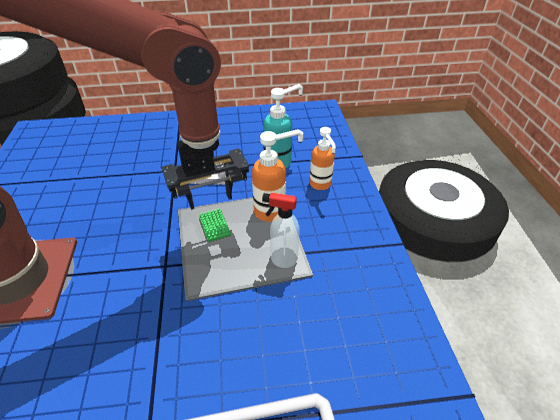

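The pad lies flat at side (214,224), about 0.155 m from the dispenser axis. Its long side is tangential to the bottle, and nothing else moved. Next I push it inwards with shut fingers.

```bash
python3 - <<'E'
from h import *
C=down(np.radians(-75))
r.move_pose(rad(.209,.10),C); r.grasp(10); r.line_to(rad(.209,.014),feed=.2); print(r.current_contact_force(),r.current_clock())
r.line_to(rad(.127,.014),feed=.07); print(r.current_contact_force(),r.current_ee_pos())
r.line_to(rad(.15,.014),feed=.1); r.line_to(rad(.15,.33),feed=.3)
r.move_pose([.5,.35,.33],C)
print(r.current_clock())
for n in("side","top"):
    im=snapshot(n); cv2.imwrite(f"pics/{n}2.png",im)
    g=blob(cv2.inRange(hsv(im),(50,120,60),(75,255,255))[:,:480]); rc=cv2.minAreaRect(g)
    print(n,rc,plane(n,rc[0],.022),rad(.085,0),[plane(n,p,.022).round(3) for p in cv2.boxPoints(rc)])
E
python3 -c "
import cv2,numpy as np
a=cv2.imread('pics/side2.png')[80:310,150:350];b=cv2.imread('pics/top2.png')[160:320,180:340]
a=cv2.resize(a,(400,460));b=cv2.resize(b,(400,400));b=cv2.copyMakeBorder(b,0,60,0,0,0);cv2.imwrite('pics/c2.png',np.hstack([a,b]))"
```

```text
[ 0.15178194 -0.27313318  0.46490679] 12.4083
[ 0.35307305 -0.12614458 -0.22724431] [0.4990268  0.11800018 0.01399867]
16.2667
side ((239.4349365234375, 217.7568359375), (30.704177856445312, 23.007442474365234), 65.55604553222656) [0.5404749  0.12267457 0.022     ] [np.float64(0.5398963047654292), np.float64(0.1290003811662857), 0] [array([0.497, 0.163, 0.022]), array([0.556, 0.195, 0.022]), array([0.582, 0.084, 0.022]), array([0.526, 0.057, 0.022])]
top ((244.58822631835938, 251.8529510498047), (18.432706832885742, 28.861738204956055), 75.96376037597656) [0.54118596 0.12724696 0.022     ] [np.float64(0.5398963047654292), np.float64(0.1290003811662857), 0] [array([0.558, 0.179, 0.022]), array([0.581, 0.09 , 0.022]), array([0.524, 0.076, 0.022]), array([0.502, 0.164, 0.022])]
```

View pics/c2.png

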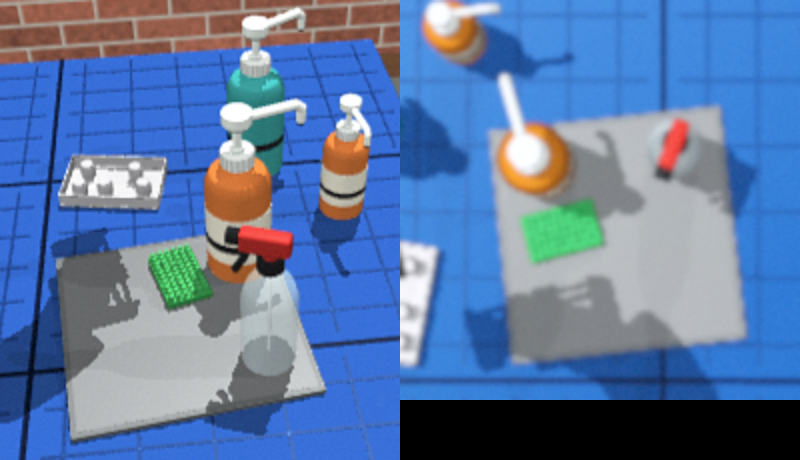

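The pad lies flat at (0.541, 0.126), within 3 mm of the target, with the bottle undisturbed and the spout still pointing to the far side at about 18°. Next I sweep the spout round clockwise.

```bash
python3 - <<'E'
from h import *
C=down(np.radians(15)); Z=.226; d=np.radians
r.move_pose(rad(.052,.30,d(53)),C); r.line_to(rad(.052,Z,d(53)),feed=.15); print(r.current_contact_force(),r.current_clock())
for a in np.linspace(53,-142,11)[1:]: r.line_to(rad(.052,Z,d(a)),feed=.08)
print(r.current_contact_force(),r.current_clock())
a=-137; r.line_to(rad(.053,Z,d(a)),feed=.1); r.line_to(rad(.053,.30,d(a)),feed=.25); r.move_pose([.55,.32,.30],C)
for n in("side","top"): cv2.imwrite(f"pics/{n}3.png",snapshot(n))
print(r.current_clock())
im=cv2.imread("pics/top3.png"); w=cv2.inRange(hsv(im),(0,0,195),(179,50,255)); m=np.zeros_like(w); m[205:255,205:255]=w[205:255,205:255]
k,l,s,c=cv2.connectedComponentsWithStats(m); i=1+np.argmax(s[1:,4]); ys,xs=np.nonzero(l==i)
P=np.array([plane("top",(x,y),.242)[:2] for x,y in zip(xs,ys)])-D; R=np.hypot(*P.T); sel=(R>.035)&(R<.1); an=np.degrees(np.arctan2(P[sel,1],P[sel,0])); print(s[i],sel.sum(),np.median(an),R.max(),P[R<.025].mean(0))
a=cv2.resize(cv2.imread('pics/side3.png')[80:310,150:350],(400,460));b=cv2.resize(im[160:320,180:340],(400,400));b=cv2.copyMakeBorder(b,0,60,0,0,0);cv2.imwrite('pics/c3.png',np.hstack([a,b]))
E
```

```text
[ 0.4851429 -0.3172375  0.3586091] 18.6833
[ 0.15785643  0.3392802  -0.8767681 ] 22.35
23.9917
[223 214  19  39 323] 100 -164.16506371356576 0.08878546957892706 [-0.00032624  0.00013453]
```

View pics/c3.png

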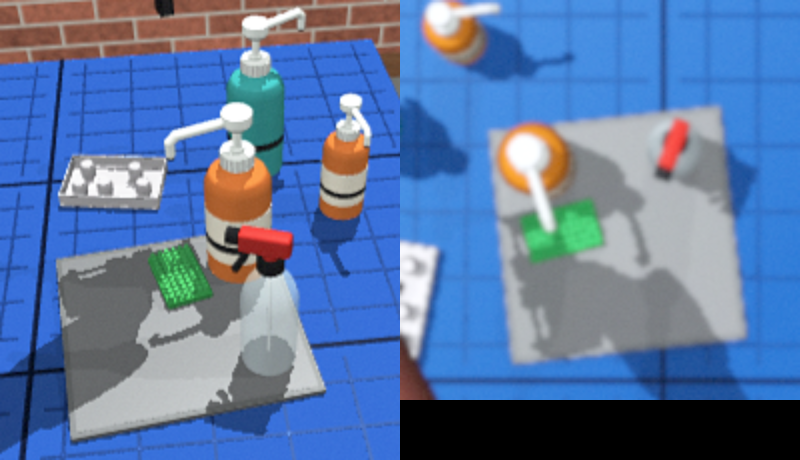

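The spout now points at −164°, so the nozzle is at (0.540, 0.128), about 2 mm from the pad centre. The bottle and spray bottle haven't moved. Next I press the pump.

```bash
python3 - <<'E'
from h import *
C=down(np.radians(15))
r.move_pose([*D,.30],C); r.line_to([*D,.257],feed=.1); f0=r.current_contact_force()[2]
for z in np.r_[.245,np.arange(.236,.224,-.001)]:
    r.line_to([*D,z],feed=.04); f=r.current_contact_force()[2]-f0; print(round(z,4),round(f,1),r.current_ee_pos()[2].round(4))
    if f>25: break
r.pause(.3); print(r.current_contact_force()[2]-f0)
r.line_to([*D,.30],feed=.08); r.move_pose([.55,.32,.30],C); r.pause(.3); print(r.current_clock())
for n in("side","top"): 
    im=snapshot(n); cv2.imwrite(f"pics/{n}4.png",im); rc=cv2.minAreaRect(blob(cv2.inRange(hsv(im),(50,120,60),(75,255,255))[:,:480])); print(rc)
w=cv2.inRange(hsv(im),(0,0,195),(179,50,255)); m=np.zeros_like(w); m[205:255,205:255]=w[205:255,205:255]
k,l,s,c=cv2.connectedComponentsWithStats(m); i=1+np.argmax(s[1:,4]); ys,xs=np.nonzero(l==i)
P=np.array([plane("top",(x,y),.242)[:2] for x,y in zip(xs,ys)])-D; R=np.hypot(*P.T); sel=(R>.035)&(R<.1); print(np.degrees(np.median(np.arctan2(P[sel,1],P[sel,0]))),P[R<.025].mean(0))
a=cv2.resize(cv2.imread('pics/side4.png')[80:310,150:350],(400,460));b=cv2.resize(im[160:320,180:340],(400,400));b=cv2.copyMakeBorder(b,0,60,0,0,0);cv2.imwrite('pics/c4.png',np.hstack([a,b]))
E
```

```text
0.245 7.4 0.246
0.236 9.2 0.2374
0.235 9.6 0.2366
0.234 10.2 0.2357
0.233 10.0 0.2347
0.232 10.4 0.2338
0.231 14.5 0.2334
0.23 18.4 0.2333
0.229 22.6 0.2332
0.228 28.9 0.2332
28.398569777956347
30.5667
((239.34930419921875, 217.5684814453125), (31.11798095703125, 23.007442474365234), 65.55604553222656)
((244.39230346679688, 251.9384765625), (18.505922317504883, 29.20602798461914), 74.74488067626953)
-164.3338436547956 [-0.00024979  0.00020639]
```

View pics/c4.png

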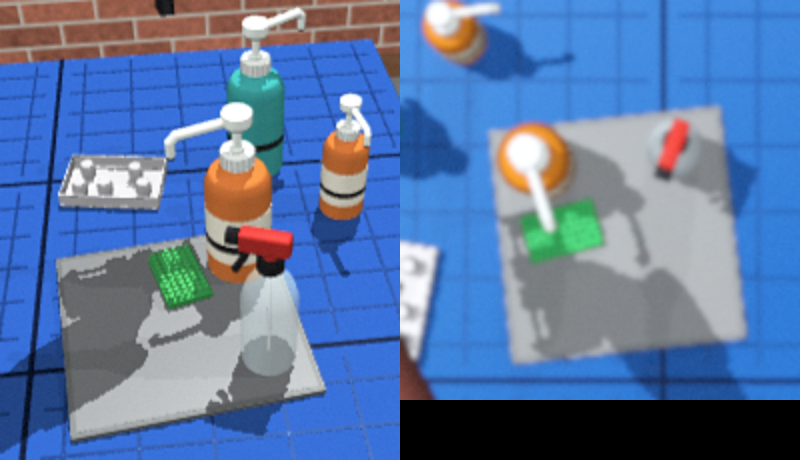

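The pump reached its hard stop with the tool at z = 0.233 and sprang back up. The nozzle is still over the pad and the gripper is clear of everything.

```bash
python3 -c "
from bench import r
print(r.job_done())"
```

```text
the job is handed in; nothing more can be done
None
```

The job is handed in after about 31 s: the pad lies flat, nubs up, with the nozzle about 2 mm from its centre, and I pressed the pump once to its stop and it sprang back; the dispenser and spray bottle look unmoved in the last pictures, and the arm went nowhere near the spanner or nut tray.

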